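# Gauge a ferrite rod, go and no-go

## Task

Take the long ferrite rod from the plywood rack and gauge it in the bench snap gauge: holding it upright with its foot just above the table, slide it in from the open front, through the go gap and on until the no-go anvil stops it, and keep a light pressure (about 5 N) on the no-go anvil for a second, never more than about 10 N, as ferrite is brittle and chips. Then set the rod down gently, fully home and upright, in the free hole of the grey block of passed rods, and leave everything else where it is.

Things in the scene. Friction and masses are not known exactly. Their poses are not given: they have to be found in the camera images.
- rod_center (a point): the rod to be gauged: the one long rod in the plywood rack, a plain upright dark grey ferrite cylinder, 24 mm diameter, 100 mm tall, about 215 g (0.8 to 1.25 times that). This point is its centre, half-way up; its z axis is the rod's own axis. It starts standing 22 mm deep in a 27 mm hole, its foot 6 mm above the table
- rod_foot (a point): the middle of the same rod's lower end face, 50 mm below rod_center; z is the rod's axis
- rack: plywood block with three 27 mm holes in a row, 50 x 170 x 28 mm high, holes 60 mm apart along its y and 22 mm deep; origin under its centre, z up. It does not move. The long rod may stand in any of the three holes, the short ones in the others
- passed: grey plastic block with two 27 mm holes, 50 x 130 x 28 mm high, holes 70 mm apart along its y; origin under its centre, z up. It does not move. Rack and grey block may change sides
- free_hole (a point): the mouth of the grey block's empty hole: centre of the 27 mm opening, 28 mm above the table; the hole is 22 mm deep, so that the foot of a seated rod is 6 mm above the table
- gauge: bench snap gauge, fixed: a dark green C-shaped iron frame lying level, open at its -x end, held by a stand under and behind its bow. Frame and anvils lie 22 to 36 mm above the table, bare table below the gap; the stand's knob (x = 120 mm) is 53 mm high. Origin at table height, midway across the go gap, level with the go anvil's front; +x is the way the rod is pushed in, z up
- fixed_anvil (a point): long flat steel anvil on the gauge's +y side: this point is the front end of its working face, at gauge x = -4, y = +12.75, z = 29 mm; the face runs straight back along +x to x = 73 mm
- go_anvil (a point): the first, small square steel anvil on the gauge's -y side: this point is the front corner of its face, at gauge x = 0, y = -12.75, z = 29 mm; the face is 12 mm long in x. Between it and the fixed anvil is the go gap, 25.5 mm: a good rod passes with 1.5 mm to spare
- nogo_holder: slot for the second square steel anvil on the -y side, the no-go anvil; origin at gauge x = 46.5, y = -8.25 mm, table height. Its face is at y = -8.25 mm (no-go gap 21 mm, too narrow for a good rod). It can be set back to suit the work and is clamped where the last user left it: its front edge is anywhere from gauge x = 26 to 55 mm, not measured. The rod's axis stops about 8 mm before that edge. Rigid, not sprung
- short_a_center (a point): one of two short grey ferrite rods, 24 mm diameter, 60 mm tall, in the other holes of the plywood rack; leave them
- short_b_center (a point): the other short rod in the plywood rack; leave it
- old_rod_center (a point): a rod that has already passed, like the one to be gauged (24 mm by 100 mm), in the other hole of the grey block; leave it
- former: bystander: white plastic coil former, a tube of 33 mm diameter, 55 mm tall; origin at the centre of its underside
- reel: bystander: reel of copper wire, 56 mm diameter, 40 mm tall; origin at the centre of its underside
- meter: bystander: black hand multimeter lying flat, 155 x 78 x 47 mm high; origin under its centre
- driver: bystander: screwdriver lying on the table; origin under it

How it is judged:
By the outcome, as a careful person would: the job done as asked, in the order asked, and still so for the second after the job is handed in, with the robot touching nothing.
It also fails if it takes over 67 s, if anything falls off the work surface, if the arm or the gripper's body presses on something with over 40 N, if the wrist force passes 120 N, or if a joint passes its speed limit or range.

## Robot

A 6-joint arm with a two-finger parallel gripper is mounted at the origin on the work surface. World frame = base frame: x ahead of the robot, y to its left, z up, the work surface at z = 0. Lengths are in m, angles in rad, forces in N, time in s.
With the tool pointing down it reaches from about 0.275 to 0.85 m from the base axis. Payload 19 kg.
Tool frame: the origin (TCP) lies at the very end of the fingers, on their centre line; the grasp point (between the pads) lies 19 mm behind it; z points along the fingers, y is the line along which they close (so a half turn about z gives the same grasp; the last joint's range is limited). The gripper opens to 85 mm and grips with 20 to 120 N. Pads are 22 mm wide; open, the fingers measure 114 mm over their backs; the gripper's body (76 mm by 85 mm) begins 54 mm behind the grasp point. The pads swing forward as they close: fully open they stand 13 mm farther back than shut.
Start: joints at [0.979, 0.15, 1.437, -0, 1.554, -0.134], TCP at [0.254, 0.516, 0.231] pointing down, gripper open.
Joint ranges: [-2.8, 2.8], [-0.68, 2.1], [0.12, 2.68], [-1.39, 4.53], [0.16, 2.79], [-2.81, 2.81]. Speed limits (rad/s): [1.89, 1.89, 2.22, 3.01, 3.01, 3.01].

## Interface

Orientations are given as a unit quaternion [w, x, y, z].
In Python, from rig import sense, imaging, hand_in gives the robot as it stands.
- The arm moves only by the tool play_rows, never from a script. Its argument "motion" is a list of rows, each a list of 7 numbers: the turn, a rotation vector about the tool's x, y, z in rad, then the shift along the tool's x, y, z in m, then the opening, from -1 (shut) to 1 (fully open). In form: [[ax, ay, az, dx, dy, dz, fingers], ...]. A call has 1 to 8 rows; each row shifts and turns the commanded pose from where the row before left it, along the tool's axes as they then stand; what a row does not reach is not made up. A row lasts 1/12 s, in which the tool goes at most 41.7 mm and 7.16 degrees, less where a joint would pass 70% of its speed; a pose out of reach is approached as far as the arm can. A call with a gripper value outside its range is refused whole. The fingers move at their own pace and stop on an object; the grip force is fixed at half the most. Time passes only in rows, so rows that do not move let the fingers close. It gives the time, the measured TCP pose, the force, the opening and the grip force at its end, in the units of the state.
- sense(): the state, without advancing time (a new reading comes with each control period).
- imaging.capture(name): name is "side" or "top" or "wrist"; returns the picture (384x512x3 uint8, red, green, blue); there is no depth.
- imaging.camera_params(name): a dict with "fx", "fy", "cx", "cy" (pixels), "R" (3x3) and "t" (3): a world point X has camera coordinates R X + t. Camera axes: x right, y down, z forward; pixel columns grow to the right and rows downward; lengths in m; the calibration is good to about 2 mm. A picture is of the moment at which its call begins: read the wrist's pose just before it. camera_params takes no time and is no camera call; for the wrist camera it gives the pose at the moment of the call.
- hand_in(): hands the job in; it is judged then, once.
The state is a dict: "time_s": time; "joint_pos": joint angles; "qvel": joint speeds; "joint_efforts": joint torques, N m; "tool_pos": TCP position; "tool_rot": TCP orientation; "force": force on the tool from outside, world axes, zero at the start; "torque": the same for the moment, N m; "gripper_width": finger opening in m; "gripper_force": force on a finger pad.
Only numpy, scipy, OpenCV 4.12 (cv2) and the standard library are available. Lean on these libraries where they do the work, as an engineer would, in place of code of your own. Each camera call takes 0.05 s, during which the arm holds its last target. There are 200 camera calls.

## Working session

There is one attempt and no reset: what is moved stays moved. The work goes in short steps, Python scripts to look and compute and a tool call to move; the robot and the scene stay as the last step left them, time stands still between calls to the robot, and variables do not carry over. Pictures are saved under pics/ and viewed, at most 10 in all, crops included, and the job is handed in when it is done.

Besides the shell and the picture viewer there is one more tool, called as a command line: name --pt "numbers of a row" for each row, then --argument value for the rest. play_rows: Moves the arm, as the interface text tells. Its arguments: {"type":"object","properties":{"motion":{"type":"array","items":{"type":"array","items":{"type":"number"}}}},"required":["motion"]}

```bash
mkdir -p pics; ls; python3 - <<'E'
from rig import sense, imaging
import cv2, numpy as np
s=sense(); print({k:np.round(v,3).tolist() for k,v in s.items()})
for n in ("top","side"):
    p=imaging.camera_params(n); print(n,{k:np.round(v,3).tolist() for k,v in p.items()})
    im=imaging.capture(n); cv2.imwrite(f"pics/{n}0.png",cv2.resize(im[:,:,::-1],(800,600)))
    np.save(f"pics/{n}0.npy",im)
E
```

```text
pics
{'time_s': 0.0, 'joint_pos': [0.979, 0.151, 1.438, 0.0, 1.554, -0.134], 'qvel': [0.0, -0.001, 0.0, -0.0, 0.0, -0.0], 'joint_efforts': [0.003, -71.305, -57.09, 0.0, 0.008, 0.0], 'tool_pos': [0.254, 0.516, 0.231], 'tool_rot': [-0.0, 0.227, 0.974, -0.001], 'force': [-0.021, -0.225, 0.269], 'torque': [-0.037, -0.011, -0.078], 'gripper_force': 0.0, 'gripper_width': 0.085}
top {'fx': 348.812, 'fy': 348.812, 'cx': 261.283, 'cy': 187.518, 'R': [[0.005, -1.0, -0.0], [-0.978, -0.005, -0.209], [0.209, 0.001, -0.978]], 't': [0.016, 0.593, 0.806]}
side {'fx': 354.028, 'fy': 354.028, 'cx': 252.223, 'cy': 196.006, 'R': [[-0.999, -0.044, -0.011], [-0.023, 0.69, -0.723], [0.04, -0.722, -0.691]], 't': [0.598, 0.047, 0.951]}
```

View pics/top0.png

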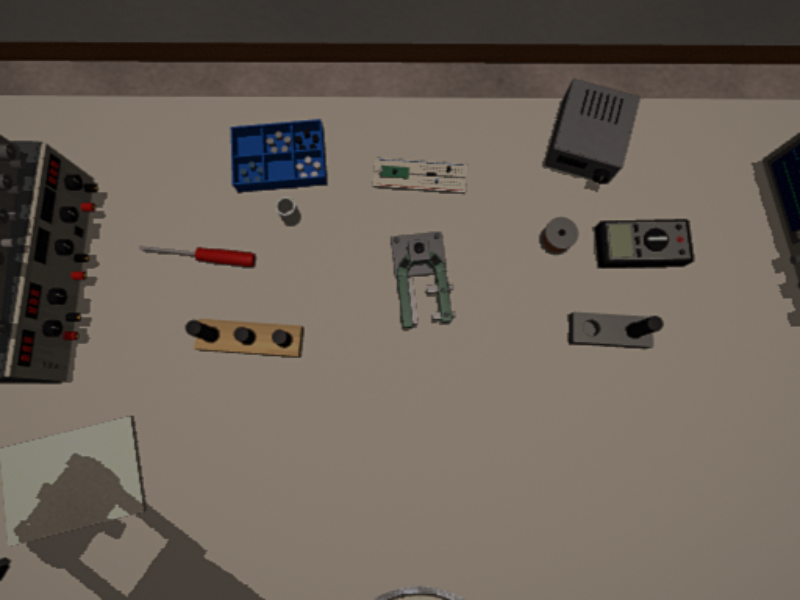

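View pics/side0.png

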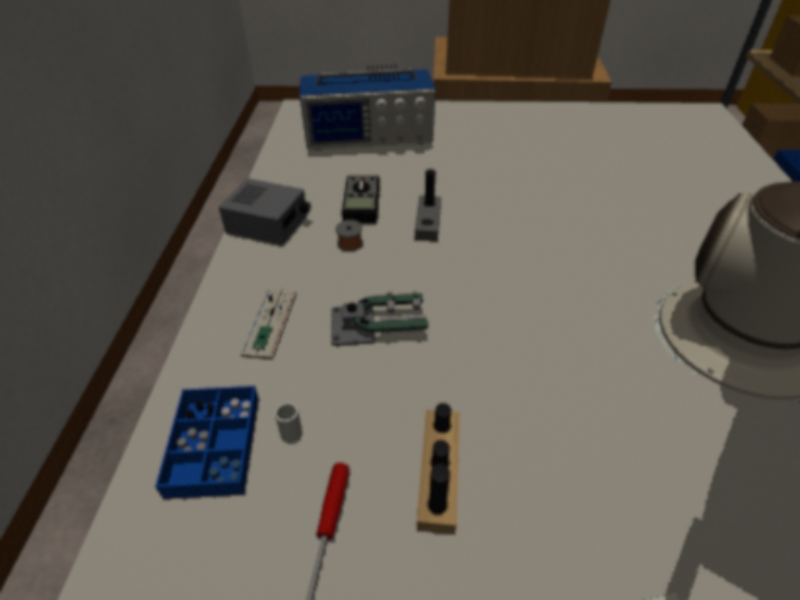

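Both views show the same layout. In top0.png the rack is at (248,338) with the long rod in its left (+y) hole, around (200,330). The gauge is at (425,290), opening toward the robot. The grey block is at (612,330), with its free hole on the left at (591,328) and the old rod on the right.

```bash
cat > h.py <<'E'
import numpy as np, cv2
from scipy.spatial.transform import Rotation as Ro
from rig import sense, imaging
def ray(p,uv,z):
    R=np.array(p["R"]);t=np.array(p["t"]);C=-R.T@t
    d=R.T@np.array([(uv[0]-p["cx"])/p["fx"],(uv[1]-p["cy"])/p["fy"],1.])
    return C+d*(z-C[2])/d[2]
def proj(p,X):
    c=np.array(p["R"])@np.array(X)+np.array(p["t"]); return np.array([p["cx"]+p["fx"]*c[0]/c[2],p["cy"]+p["fy"]*c[1]/c[2]])
def pose():
    s=sense(); w,x,y,z=s["tool_rot"]; return np.array(s["tool_pos"]),Ro.from_quat([x,y,z,w]),s
def todo(pos,Rt):
    """rotvec and shift (tool axes) from present pose to target; shift in present axes"""
    P,R,s=pose(); rv=(R.inv()*Rt).as_rotvec(); d=R.inv().apply(np.array(pos)-P)
    d2=Rt.inv().apply(np.array(pos)-P)
    print("t",round(s["time_s"],2),"rotvec",rv.round(4),"shift before turn",d.round(4),"after turn",d2.round(4))
def down(yaw): # tool y axis at yaw from world x ; z down
    y=np.array([np.cos(yaw),np.sin(yaw),0]);z=np.array([0,0,-1.]);return Ro.from_matrix(np.c_[np.cross(y,z),y,z])
E
python3 - <<'E'
from h import *
im=np.load("pics/top0.npy");p=imaging.camera_params("top")
hsv=cv2.cvtColor(im,cv2.COLOR_RGB2HSV); print("bg",hsv[250,260])
def q(u,v,z): return ray(p,(u*.64-.18,v*.64-.18),z).round(4)
m=((hsv[...,0]>8)&(hsv[...,0]<22)&(hsv[...,1]>90)&(hsv[...,2]>90)).astype(np.uint8); m[:,250:]=0;m[:190]=0;m[235:]=0
c=max(cv2.findContours(m,0,1)[0],key=cv2.contourArea); r=cv2.minAreaRect(c)
print("rack",[ray(p,b,.028)[:2].round(4).tolist() for b in cv2.boxPoints(r)],ray(p,r[0],.028))
print("rodtop",q(195,328,.106),"hole top c",q(207,332,.06))
print("gauge tips: fixed side front",q(408,326,.036),"go front",q(443,318,.036), "bow knob",q(419,247,.053))
print("passed corners",[q(*a,.028) for a in((573,313),(656,316),(652,346),(571,342))],"free hole",q(591,328,.028))
P,R,s=pose(); w=imaging.camera_params("wrist"); Rc=np.array(w["R"]);C=-Rc.T@w["t"]
print("wrist cam in tool",R.inv().apply(C-P),"axis",R.inv().apply(Rc[2]),"xaxis",R.inv().apply(Rc[0]),w["fx"],w["cx"],w["cy"])
E
```

```text
bg [ 15  46 134]
rack [[0.5064, 0.367], [0.5566, 0.368], [0.5455, 0.1953], [0.4956, 0.1964]] [0.52587778 0.28156603 0.028     ]
rodtop [0.5287 0.3372 0.106 ] hole top c [0.5292 0.3359 0.06  ]
gauge tips: fixed side front [0.5441 0.0193 0.036 ] go front [ 0.5575 -0.0376  0.036 ] bow knob [0.6726 0.0019 0.053 ]
passed corners [array([ 0.5683, -0.2523,  0.028 ]), array([ 0.564 , -0.3886,  0.028 ]), array([ 0.5145, -0.3776,  0.028 ]), array([ 0.5203, -0.2463,  0.028 ])] free hole [ 0.5435 -0.2803  0.028 ]
wrist cam in tool [ 8.00245385e-02 -1.42014785e-04 -1.42142613e-01] axis [-3.09952098e-01 -5.91468654e-04  9.50751990e-01] xaxis [-3.30193548e-05  9.99999813e-01  6.11341476e-04] 272.54067066076635 254.10810285178698 194.44391056980697
```

```bash
python3 - <<'E'
from h import *
todo([.527,.338,.21],down(np.radians(-3.7)))
E
```

```text
t 0.1 rotvec [-1.0000e-03  5.0000e-04  1.1775e+00] shift before turn [-0.3234 -0.0386  0.0207] after turn [-0.1596  0.2839  0.0208]
```

play_rows --pt "0 0 0.12 0 0 0 1" --pt "0 0 0.12 0 0 0 1" --pt "0 0 0.12 0 0 0 1" --pt "0 0 0.12 0 0 0 1" --pt "0 0 0.12 0 0 0 1" --pt "0 0 0.12 0 0 0 1" --pt "0 0 0.12 0 0 0 1" --pt "0 0 0.12 0 0 0 1"

```text
time_s: 0.77
tool_pos: [0.2541, 0.5156, 0.2309]
tool_rot: [0.0, 0.653, 0.757, -0.0]
force: [0.2, -0.3, 0.4]
gripper_width: 0.0859
gripper_force: 0.0
```

play_rows --pt "0 0 0.1175 0 0 0 1" --pt "0 0 0.1 0 0 0 1" --pt "0 0 0 -0.02 0.035 0 1" --pt "0 0 0 -0.02 0.035 0 1" --pt "0 0 0 -0.02 0.035 0 1" --pt "0 0 0 -0.02 0.035 0 1" --pt "0 0 0 -0.02 0.035 0.01 1" --pt "0 0 0 -0.02 0.035 0.01 1"

```text
time_s: 1.43
tool_pos: [0.4575, 0.3811, 0.2113]
tool_rot: [0.0, 0.73, 0.684, 0.0]
force: [0.5, 1.2, -0.7]
gripper_width: 0.0852
gripper_force: 0.0
```

play_rows --pt "0 0 0 -0.02 0.035 0 1" --pt "0 0 0 -0.02 0.035 0 1" --pt "0 0 0 0 0 0 1"

```text
time_s: 1.68
tool_pos: [0.5279, 0.3337, 0.21]
tool_rot: [0.001, 0.731, 0.682, -0.001]
force: [0.4, 0.5, 0.4]
gripper_width: 0.0857
gripper_force: 0.0
```

```bash
python3 - <<'E'
from h import *
P,R,s=pose(); print(P,R.as_matrix().round(3).tolist(),s["time_s"])
p=imaging.camera_params("wrist"); im=imaging.capture("wrist"); np.save("pics/w1.npy",im); cv2.imwrite("pics/w1.png",im[:,:,::-1])
for X in ([.527,.338,.106],[.527,.338,.028]): print(proj(p,X))
todo([.527,.338,.21],down(np.radians(-3.7)))
E
```

```text
[0.52785191 0.33374631 0.2099781 ] [[0.069, 0.998, -0.0], [0.998, -0.069, -0.002], [-0.002, -0.0, -1.0]] 1.6833
[253.52609397 189.21967128]
[253.66350164 170.35881661]
t 1.73 rotvec [-0.0011  0.0012 -0.0039] shift before turn [0.0025 0.0013 0.0001] after turn [0.0025 0.0013 0.0001]
```

View pics/w1.png

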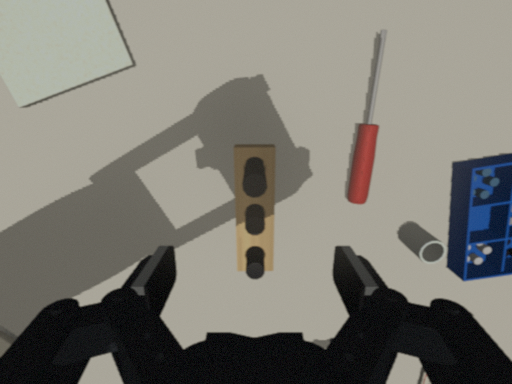

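The wrist view shows the long rod standing in the rack's top (+y) hole at about (255,178). The short rods are at (255,219) and (255,265), and nothing stands in the fingers' way in x.

```bash
python3 - <<'E'
from h import *
im=np.load("pics/w1.npy");p=imaging.camera_params("wrist")
g=cv2.cvtColor(im,cv2.COLOR_RGB2GRAY).astype(int)
print(g[150:206,255].tolist())
for v in(175,180,185,190): print(v,g[v,236:276].tolist())
hsv=cv2.cvtColor(im,cv2.COLOR_RGB2HSV)
m=((hsv[...,0]>8)&(hsv[...,0]<24)&(hsv[...,1]>95)&(hsv[...,2]>60)).astype(np.uint8); m[:,:225]=0;m[:,290:]=0;m[:140]=0;m[280:]=0
m=cv2.morphologyEx(m,3,np.ones((25,25)))
r=cv2.minAreaRect(max(cv2.findContours(m,0,1)[0],key=cv2.contourArea))
print("rack",r,[ray(p,b,.028).round(4)[:2].tolist() for b in cv2.boxPoints(r)],ray(p,r[0],.028))
E
```

```text
[94, 93, 95, 94, 95, 93, 80, 57, 41, 39, 44, 43, 45, 43, 38, 40, 41, 40, 43, 41, 44, 41, 43, 44, 46, 46, 45, 49, 48, 42, 45, 46, 50, 47, 49, 49, 45, 50, 47, 49, 48, 47, 48, 43, 48, 46, 53, 75, 91, 96, 93, 93, 95, 81, 52, 44]
175 [97, 96, 94, 96, 95, 96, 91, 74, 51, 41, 41, 43, 41, 48, 44, 49, 47, 46, 47, 46, 48, 48, 45, 46, 45, 44, 44, 38, 45, 63, 82, 88, 91, 92, 89, 89, 89, 88, 92, 95]
180 [97, 91, 95, 97, 96, 92, 79, 59, 47, 47, 53, 46, 49, 49, 48, 47, 49, 46, 47, 45, 48, 51, 45, 49, 45, 50, 45, 49, 44, 53, 72, 86, 92, 91, 88, 90, 88, 86, 94, 99]
185 [98, 96, 95, 97, 94, 89, 74, 56, 49, 49, 50, 48, 47, 49, 47, 46, 49, 50, 49, 49, 50, 46, 46, 44, 50, 50, 46, 46, 49, 52, 59, 78, 88, 91, 89, 91, 89, 89, 93, 99]
190 [96, 96, 95, 98, 97, 98, 88, 71, 56, 49, 46, 47, 49, 48, 46, 50, 48, 46, 48, 48, 45, 46, 46, 46, 46, 46, 47, 40, 52, 62, 78, 88, 90, 90, 91, 90, 88, 87, 93, 101]
rack ((254.0, 208.0), (122.0, 38.0), 90.0) [[0.5045, 0.3697], [0.5494, 0.3666], [0.5415, 0.1998], [0.4894, 0.2033]] [0.52160115 0.29106544 0.028     ]
```

play_rows --pt "0 0 0 0.008 0.0007 0.0 1" --pt "0 0 0 0 0 0.035 1" --pt "0 0 0 0 0 0.035 1" --pt "0 0 0 0 0 0 1"

```text
time_s: 2.07
tool_pos: [0.521, 0.3463, 0.1349]
tool_rot: [-0.001, 0.729, 0.685, -0.004]
force: [-2.1, -0.5, -0.7]
gripper_width: 0.0857
gripper_force: 0.0
```

```bash
python3 - <<'E'
from h import *
p=imaging.camera_params("wrist"); P,R,s=pose(); print(P,s["force"]); im=imaging.capture("wrist"); np.save("pics/w2.npy",im); cv2.imwrite("pics/w2.png",im[:,:,::-1])
print(proj(p,P+R.apply([0,0,P[2]-.106])))
todo([.5284,.342,.056],R)
E
```

```text
[0.521027   0.34629565 0.13494326] [-2.06018294 -0.47067008 -0.70174125]
[254.94962732 227.20356118]
t 2.12 rotvec [ 0.0026 -0.0015 -0.0001] shift before turn [-0.004   0.007   0.0827] after turn [-0.0039  0.0072  0.0826]
```

View pics/w2.png

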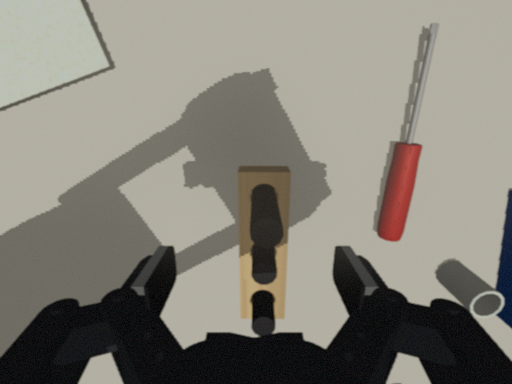

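Seen from nearer, the rod top is centred at about (267,230). The arm hadn't quite settled, so I'll let it hold still and measure again.

play_rows --pt "0 0 0 0 0 0 1" --pt "0 0 0 0 0 0 1" --pt "0 0 0 0 0 0 1"

```text
time_s: 2.37
tool_pos: [0.525, 0.3467, 0.1436]
tool_rot: [0.0, 0.729, 0.684, 0.001]
force: [-0.8, 0.3, 0.7]
gripper_width: 0.0852
gripper_force: 0.0
```

```bash
python3 - <<'E'
from h import *
p=imaging.camera_params("wrist"); P,R,s=pose(); print(P,s["force"],R.as_rotvec()); im=imaging.capture("wrist"); np.save("pics/w3.npy",im)
print("expected tool-axis px",proj(p,[P[0],P[1],.106]))
g=cv2.cvtColor(im,cv2.COLOR_RGB2GRAY).astype(int)
for v in(210,218,222,226,230,234): print(v,np.where(g[v,240:290]<70)[0][[0,-1]]+240)
print(g[215:256,256].tolist());print(g[215:256,263].tolist())
E
```

```text
[0.5249551  0.34672753 0.14362738] [-0.78113955  0.25209941  0.7303551 ] [2.29082509 2.14858333 0.00445155]
expected tool-axis px [254.78095703 222.13179762]
210 [246 272]
218 [245 274]
222 [245 274]
226 [244 275]
230 [245 275]
234 [246 274]
[41, 46, 41, 42, 44, 42, 45, 45, 41, 42, 43, 44, 43, 42, 41, 45, 44, 44, 41, 42, 42, 41, 40, 39, 42, 41, 37, 40, 39, 35, 33, 32, 32, 37, 34, 36, 37, 33, 35, 32, 28]
[45, 45, 45, 43, 45, 44, 42, 41, 43, 44, 45, 44, 44, 42, 44, 44, 39, 41, 44, 40, 39, 43, 39, 41, 40, 43, 41, 34, 35, 35, 33, 31, 35, 35, 33, 33, 35, 34, 30, 34, 36]
```

play_rows --pt "0 0 0 -0.002 0.001 0.01 1" --pt "0 0 0 -0.002 0.001 0.01 1" --pt "0 0 0 0 0 0 1" --pt "0 0 0 0 0 0 1" --pt "0 0 0 0 0 0 1" --pt "0 0 0 0 0 0 1" --pt "0 0 0 0 0 0 1"

```text
time_s: 3.0
tool_pos: [0.5263, 0.3419, 0.1216]
tool_rot: [0.0, 0.73, 0.684, 0.0]
force: [0.6, -1.2, -0.1]
gripper_width: 0.0855
gripper_force: 0.0
```

```bash
python3 - <<'E'
from h import *
P,R,s=pose();print(P); todo([.5285,.3425,.056],down(np.radians(-3.7)))
E
```

```text
[0.52633575 0.34193791 0.12158139]
t 3.0 rotvec [ 0.0004 -0.0002  0.0001] shift before turn [0.0007 0.0021 0.0656] after turn [0.0007 0.0021 0.0656]
```

play_rows --pt "0 0 0 0.0007 0.002 0.006 1" --pt "0 0 0 0 0 0.012 1" --pt "0 0 0 0 0 0.016 1" --pt "0 0 0 0 0 0.016 1" --pt "0 0 0 0 0 0.01 1" --pt "0 0 0 0 0 0.005 1" --pt "0 0 0 0 0 0 1" --pt "0 0 0 0 0 0 1"

```text
time_s: 3.67
tool_pos: [0.5284, 0.3425, 0.0564]
tool_rot: [0.0, 0.73, 0.684, -0.0]
force: [-0.9, -0.0, 0.7]
gripper_width: 0.0851
gripper_force: 0.0
```

```bash
python3 - <<'E'
from h import *
P,R,s=pose();print(P,s["qvel"]); todo([.5285,.3425,.056],down(np.radians(-3.7)))
E
```

```text
[0.52836138 0.34246611 0.05641425] [ 0.00034289 -0.01260585 -0.01102704 -0.0021687   0.0051016   0.00154296]
t 3.67 rotvec [-0.      0.0001  0.0001] shift before turn [0.     0.0001 0.0004] after turn [0.     0.0001 0.0004]
```

play_rows --pt "0 0 0 0 0 0 0.3" --pt "0 0 0 0 0 0 0" --pt "0 0 0 0 0 0 -0.3" --pt "0 0 0 0 0 0 -1" --pt "0 0 0 0 0 0 -1" --pt "0 0 0 0 0 0 -1" --pt "0 0 0 0 0 0 -1" --pt "0 0 0 0 0 0 -1"

```text
time_s: 4.33
tool_pos: [0.5284, 0.3425, 0.0567]
tool_rot: [0.0, 0.73, 0.684, 0.0]
force: [-0.6, -0.6, 6.1]
gripper_width: 0.0229
gripper_force: 58.5
```

play_rows --pt "0 0 0 0 0 0 -1" --pt "0 0 0 0 0 0 -1" --pt "0 0 0 0 0 0 -1"

```text
time_s: 4.58
tool_pos: [0.5284, 0.3425, 0.0567]
tool_rot: [0.0, 0.73, 0.684, 0.0]
force: [0.2, -0.6, 5.7]
gripper_width: 0.0226
gripper_force: 58.5
```

play_rows --pt "0 0 0 0 0 -0.003 -1" --pt "0 0 0 0 0 -0.006 -1" --pt "0 0 0 0 0 -0.009 -1" --pt "0 0 0 0 0 -0.012 -1" --pt "0 0 0 0 0 -0.016 -1" --pt "0 0 0 0 0 -0.016 -1" --pt "0 0 0 0 0 -0.01 -1" --pt "0 0 0 0 0 -0.003 -1"

```text
time_s: 5.25
tool_pos: [0.5289, 0.3428, 0.134]
tool_rot: [0.001, 0.73, 0.684, 0.002]
force: [0.1, 0.5, -1.4]
gripper_width: 0.0226
gripper_force: 58.8
```

```bash
python3 - <<'E'
from h import *
P,R,s=pose();print(P,s["force"],s["gripper_width"]); todo([.49,-.005,.131],down(np.radians(6)))
E
```

```text
[0.5289383  0.34277249 0.13399545] [ 0.08967238  0.45850564 -1.44980006] 0.02258948880142766
t 5.25 rotvec [ 0.0029 -0.0013 -0.1692] shift before turn [-0.3496 -0.0165  0.0024] after turn [-0.3418 -0.0751  0.003 ]
```

play_rows --pt "0 0 -0.04 0 0 0 -1" --pt "0 0 -0.05 0 0 0 -1" --pt "0 0 -0.05 -0.01 -0.002 0 -1" --pt "0 0 -0.029 -0.02 -0.004 0 -1" --pt "0 0 0 -0.032 -0.007 0 -1" --pt "0 0 0 -0.04 -0.009 0 -1" --pt "0 0 0 -0.04 -0.009 0 -1" --pt "0 0 0 -0.04 -0.009 0 -1"

```text
time_s: 5.92
tool_pos: [0.5052, 0.1559, 0.1309]
tool_rot: [-0.0, 0.669, 0.743, -0.0]
force: [0.3, -0.7, -2.2]
gripper_width: 0.0227
gripper_force: 58.9
```

play_rows --pt "0 0 0 -0.04 -0.009 0 -1" --pt "0 0 0 -0.04 -0.009 0 -1" --pt "0 0 0 -0.04 -0.009 0 -1" --pt "0 0 0 -0.025 -0.005 0 -1" --pt "0 0 0 -0.012 -0.003 0 -1" --pt "0 0 0 -0.004 -0.001 0 -1" --pt "0 0 0 0 0 0 -1" --pt "0 0 0 0 0 0 -1"

```text
time_s: 6.58
tool_pos: [0.487, -0.0059, 0.1312]
tool_rot: [-0.0, 0.669, 0.743, 0.0]
force: [0.2, 0.8, -1.6]
gripper_width: 0.0223
gripper_force: 58.9
```

play_rows --pt "0 0 0 0 0 0 -1" --pt "0 0 0 0 0 0 -1" --pt "0 0 0 0 0 0 -1" --pt "0 0 0 0 0 0 -1"

```text
time_s: 6.92
tool_pos: [0.4871, -0.0059, 0.1312]
tool_rot: [-0.0, 0.669, 0.743, -0.0]
force: [0.2, 0.0, -2.2]
gripper_width: 0.0227
gripper_force: 58.9
```

```bash
python3 - <<'E'
from h import *
P,R,s=pose();print(P,s["force"],s["qvel"]);p=imaging.camera_params("wrist"); im=imaging.capture("wrist"); np.save("pics/w4.npy",im); cv2.imwrite("pics/w4.png",cv2.resize(im[:,:,::-1],(800,600),interpolation=2))
print(proj(p,R.apply([0,0,-.05])+P),proj(p,R.apply([0,0,.05])+P), R.as_matrix())
E
```

```text
[ 0.48707241 -0.00590777  0.131244  ] [ 0.20919984  0.04092326 -2.15629013] [-0.0071796  -0.0016076  -0.00042233 -0.00050052  0.00083678 -0.00263945]
[255.49900637 308.76273866] [254.87859347 215.57535087] [[-1.05252909e-01  9.94445474e-01 -1.56547735e-04]
 [ 9.94445485e-01  1.05252900e-01 -6.29557653e-05]
 [-4.61289727e-05 -1.62304466e-04 -9.99999986e-01]]
```

View pics/w4.png

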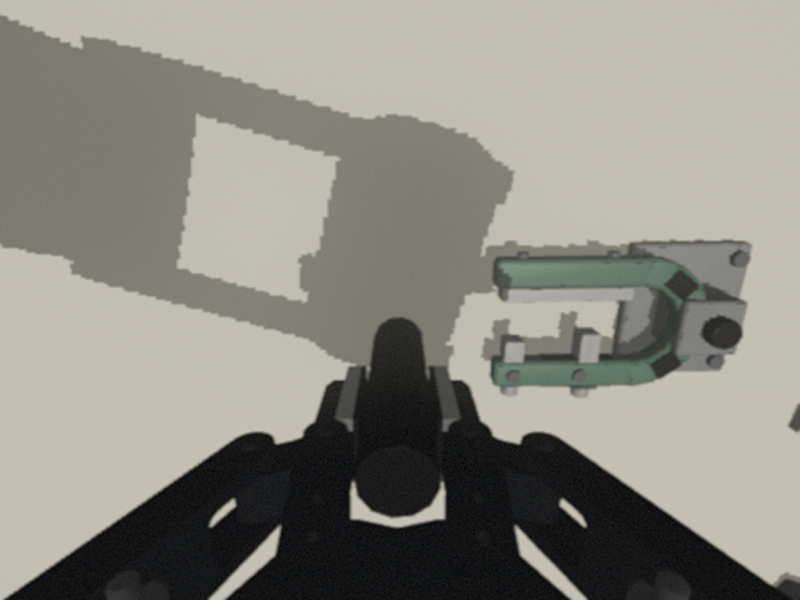

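The wrist view has the gauge at (490–750, 240–395), parallel to the tool's y. The fixed anvil is the light strip at y≈294. The go anvil is at (513,345) and the no-go anvil at (588,345). The rod hangs upright in the grip, foot at (398,325).

```bash
python3 - <<'E'
from h import *
im=np.load("pics/w4.npy");p=imaging.camera_params("wrist");P,R,s=pose()
c=im[155:255,310:420,::-1]; cv2.imwrite("pics/c4.png",cv2.resize(c,None,fx=5,fy=5,interpolation=cv2.INTER_CUBIC))
g=cv2.cvtColor(im,cv2.COLOR_RGB2GRAY).astype(int)
print("rod far rim col255",g[196:214,255].tolist()); 
for v in (215,220,230): print(v,g[v,230:280].tolist())
T=lambda x,y,z: proj(p,R.apply([x,y,z])+P).round(2)
print("foot ring",T(.012,0,.0507),T(0,.012,.0507),T(0,-.012,.0507)," top",T(-.012,0,-.0493),T(0,.012,-.0493))
for u in (324,325,326): print(u,g[180:245,u].tolist())
E
```

```text
rod far rim col255 [122, 124, 123, 121, 121, 124, 115, 74, 47, 43, 43, 43, 44, 45, 44, 45, 47, 43]
215 [123, 122, 125, 121, 123, 122, 124, 121, 113, 91, 56, 44, 43, 46, 39, 41, 46, 41, 44, 42, 44, 39, 40, 41, 41, 42, 41, 44, 46, 38, 40, 40, 41, 47, 46, 39, 42, 43, 49, 65, 100, 119, 122, 122, 124, 122, 122, 124, 122, 125]
220 [122, 123, 123, 122, 123, 122, 125, 120, 101, 62, 41, 42, 39, 44, 42, 40, 43, 40, 38, 39, 43, 42, 42, 39, 37, 37, 40, 39, 39, 44, 40, 43, 38, 41, 43, 43, 43, 43, 40, 49, 81, 107, 122, 123, 122, 122, 119, 121, 122, 121]
230 [123, 122, 121, 120, 123, 123, 112, 85, 50, 33, 38, 43, 37, 40, 34, 40, 37, 42, 38, 38, 36, 33, 39, 35, 41, 32, 35, 32, 36, 40, 35, 39, 37, 40, 34, 37, 38, 37, 39, 37, 42, 64, 100, 120, 123, 120, 121, 122, 122, 122]
foot ring [254.9  200.38] [270.61 215.22] [239.17 215.22]  top [255.45 330.61] [284.45 307.58]
324 [81, 82, 79, 78, 83, 105, 117, 117, 116, 116, 115, 124, 149, 173, 187, 189, 189, 188, 189, 188, 190, 188, 190, 180, 142, 123, 124, 126, 131, 132, 134, 134, 132, 121, 91, 78, 82, 80, 91, 120, 143, 156, 159, 158, 162, 161, 163, 161, 159, 161, 164, 156, 120, 108, 120, 125, 124, 117, 104, 83, 80, 94, 99, 108, 110]
325 [83, 83, 84, 81, 84, 116, 143, 148, 146, 146, 145, 152, 166, 176, 186, 189, 187, 188, 189, 188, 189, 189, 188, 181, 149, 132, 134, 142, 157, 163, 162, 163, 156, 133, 95, 77, 79, 80, 99, 141, 165, 171, 168, 168, 167, 168, 168, 167, 165, 162, 164, 156, 119, 107, 119, 124, 120, 107, 86, 78, 86, 92, 93, 99, 107]
326 [91, 99, 99, 91, 95, 140, 169, 173, 171, 169, 167, 169, 173, 178, 186, 189, 190, 189, 187, 189, 188, 189, 190, 185, 168, 161, 162, 167, 182, 185, 185, 187, 182, 158, 107, 79, 80, 77, 103, 144, 168, 171, 170, 169, 169, 168, 167, 166, 165, 163, 162, 155, 119, 107, 118, 123, 116, 87, 80, 91, 98, 101, 101, 102, 104]
```

View pics/c4.png

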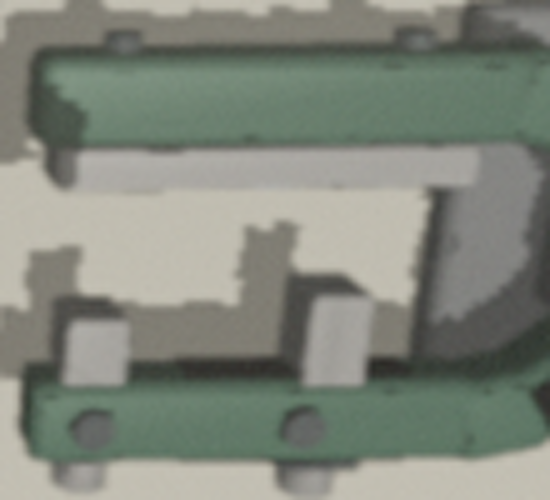

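The crop shows the working edges clearly. The fixed face's top edge runs (75,188)–(475,187). The go anvil's top edge is at r≈318, c 68–130. The no-go anvil's is at r≈293, c 312–372.

```bash
cat >> h.py <<'E'
E
python3 - <<'E'
from h import *
p=imaging.camera_params("wrist");P,R,s=pose()
def T(u,v,z): return R.inv().apply(ray(p,(u,v),z)-P)*1e3
N=lambda c,r:(310+c/5-.4,155+r/5-.4)
for n,c in dict(fixF=(75,188),fixB=(475,187),goF=(68,318),goB=(130,318),nogoF=(312,293),nogoB=(372,293)).items(): print(n,T(*N(*c),.036)[:2].round(2))
print("rod foot centre: far rim",T(254.6,202.9-.1,.1312-.0507)[:2]-[12,0])
E
```

```text
fixF [ 4.28 63.81]
fixB [  4.48 136.87]
goF [-21.44  64.55]
goB [-21.44  76.25]
nogoF [-16.36 109.89]
nogoB [-16.36 121.14]
rod foot centre: far rim [-1.9582235  -0.22499211]
```

play_rows --pt "0 0 0 -0.0026 0 0.006 -1" --pt "0 0 0 -0.002 0 0.014 -1" --pt "0 0 0 -0.002 0 0.02 -1" --pt "0 0 0 0 0 0.02 -1" --pt "0 0 0 0 0 0.012 -1" --pt "0 0 0 0 0 0.0055 -1" --pt "0 0 0 0 0 0 -1" --pt "0 0 0 0 0 0 -1"

```text
time_s: 7.63
tool_pos: [0.4879, -0.0131, 0.0541]
tool_rot: [0.0, 0.669, 0.743, -0.0]
force: [-0.0, -0.2, -1.2]
gripper_width: 0.0229
gripper_force: 58.9
```

play_rows --pt "0 0 0 0 0.004 0 -1" --pt "0 0 0 0 0.01 0 -1" --pt "0 0 0 0 0.012 0 -1" --pt "0 0 0 0 0.012 0 -1" --pt "0 0 0 0 0.005 0 -1" --pt "0 0 0 0 0.002 0 -1" --pt "0 0 0 0 0 0 -1" --pt "0 0 0 0 0 0 -1"

```text
time_s: 8.3
tool_pos: [0.5323, -0.0083, 0.0538]
tool_rot: [-0.0, 0.669, 0.743, -0.0]
force: [0.2, 0.1, -1.3]
gripper_width: 0.0227
gripper_force: 59.0
```

play_rows --pt "0 0 0 0 0 0 -1" --pt "0 0 0 0 0 0 -1" --pt "0 0 0 0 0 0 -1" --pt "0 0 0 0 0 0 -1"

```text
time_s: 8.63
tool_pos: [0.5323, -0.0084, 0.0539]
tool_rot: [0.0, 0.669, 0.743, -0.0]
force: [0.6, 0.5, -1.2]
gripper_width: 0.0227
gripper_force: 59.0
```

```bash
python3 - <<'E'
from h import *
P,R,s=pose();print(P,s["force"],s["torque"],s["qvel"]);p=imaging.camera_params("wrist"); im=imaging.capture("wrist"); np.save("pics/w5.npy",im)
print(R.as_matrix()[:,1])
c=im[150:300,225:385,::-1]; cv2.imwrite("pics/c5.png",cv2.resize(c,None,fx=4,fy=4,interpolation=cv2.INTER_CUBIC))
T=lambda x,y,z: proj(p,R.apply([x,y,z])+P).round(2)
print("foot ring",T(.010,0,.0507),T(-.002,.012,.0507),T(-.002,-.012,.0507))
E
```

```text
[ 0.53234888 -0.00837597  0.05391196] [ 0.61916291  0.5213002  -1.23048777] [0.02797592 0.02581567 0.00679552] [-0.00071702  0.001413   -0.00187885 -0.00044157 -0.00037793  0.00120579]
[9.94556004e-01 1.04203414e-01 5.25294741e-05]
foot ring [254.88 202.89] [270.55 217.64] [239.2  217.64]
```

View pics/c5.png

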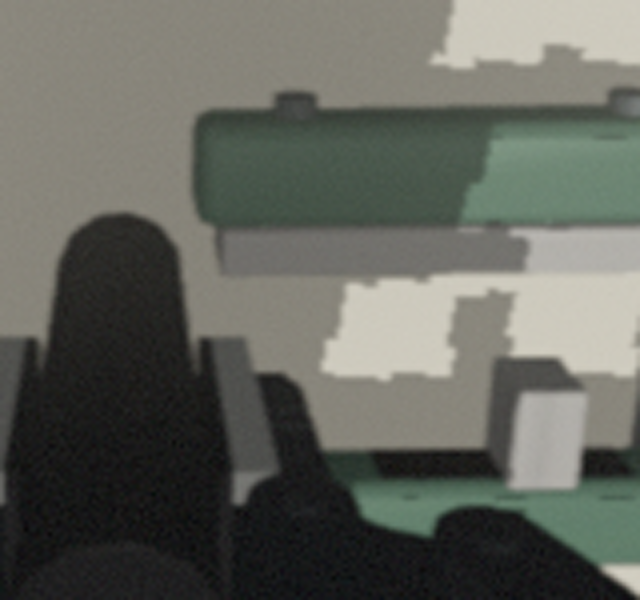

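In the close view the rod's foot rim is at (120,213), clear in front of the gauge. The fixed face's top edge is at r≈274 with its front end at c≈222. The no-go anvil's edge is at (520–583, 392), and the finger hides the go anvil.

```bash
python3 - <<'E'
from h import *
p=imaging.camera_params("wrist");P,R,s=pose()
def T(u,v,z): return (R.inv().apply(ray(p,(u,v),z)-P)*1e3)[:2].round(2)
N=lambda c,r:(225+c/4-.375,150+r/4-.375)
im=np.load("pics/w5.npy").astype(int).sum(2)//3
for u in (290,300,310,350,370): print(u,im[203:224,u].tolist())
print("rim col",im[196:210,255].tolist())
print(im[208:214,270:300].tolist()[2])
for n,c in dict(fixF=(222,274),fixB=(630,273),nogoF=(520,392),nogoB=(583,392)).items(): print(n,T(*N(*c),.036))
print("rod far",T(254.8,202.8,.0032))
E
```

```text
290 [73, 73, 67, 78, 91, 104, 110, 112, 109, 110, 108, 110, 108, 110, 111, 113, 126, 128, 128, 129, 131]
300 [73, 70, 70, 76, 94, 106, 110, 111, 110, 110, 111, 111, 110, 109, 110, 113, 124, 129, 130, 129, 128]
310 [74, 70, 71, 78, 95, 106, 110, 111, 110, 110, 111, 109, 110, 111, 108, 112, 126, 131, 137, 140, 137]
350 [118, 106, 93, 93, 103, 113, 114, 112, 112, 115, 113, 114, 113, 113, 124, 163, 194, 199, 198, 187, 150]
370 [112, 105, 101, 117, 156, 174, 177, 175, 176, 175, 174, 175, 176, 175, 177, 185, 196, 198, 197, 197, 198]
rim col [128, 129, 129, 129, 131, 131, 118, 77, 45, 41, 40, 43, 44, 37]
[129, 129, 129, 128, 130, 128, 130, 124, 104, 82, 88, 101, 110, 111, 111, 111, 109, 111, 110, 111, 112, 110, 110, 110, 109, 111, 110, 111, 113, 111]
fixF [11.56 15.95]
fixB [11.73 80.76]
nogoF [-9.51 65.72]
nogoB [-9.51 76.11]
rod far [10.08 -0.07]
```

play_rows --pt "0 0 0 0.0006 0.002 0 -1" --pt "0 0 0 0 0.003 0 -1" --pt "0 0 0 0 0.003 0 -1" --pt "0 0 0 0 0.002 0 -1" --pt "0 0 0 0 0 0 -1" --pt "0 0 0 0 0 0 -1" --pt "0 0 0 0 0 0 -1"

```text
time_s: 9.27
tool_pos: [0.5423, -0.0067, 0.0537]
tool_rot: [-0.0, 0.669, 0.743, -0.0]
force: [0.2, -0.3, -2.4]
gripper_width: 0.0224
gripper_force: 59.0
```

```bash
cat >> h.py <<'E'
def tf():
    P,R,s=pose(); O=np.array([.53235,-.00838]); yw=np.radians(6.05); a=np.array([np.cos(yw),np.sin(yw)]);b=np.array([-a[1],a[0]])
    d=P[:2]-O; print("t %.2f gauge x %.2f lat %.2f (mm, want 0.6) z %.2f"%(s["time_s"],d@a*1e3-19.95,d@b*1e3,P[2]*1e3),"force tool x,y,z",R.inv().apply(s["force"]).round(2),"torque",R.inv().apply(s["torque"]).round(3))
E
python3 -c "
from h import *
tf()"
```

```text
t 9.27 gauge x -9.91 lat 0.64 (mm, want 0.6) z 53.69 force tool x,y,z [-0.29  0.17  2.41] torque [ 0.049 -0.026 -0.024]
```

play_rows --pt "0 0 0 0 0.001 0 -1" --pt "0 0 0 0 0.0012 0 -1" --pt "0 0 0 0 0.0012 0 -1" --pt "0 0 0 0 0.0012 0 -1" --pt "0 0 0 0 0.001 0 -1" --pt "0 0 0 0 0 0 -1" --pt "0 0 0 0 0 0 -1"

```text
time_s: 9.85
tool_pos: [0.548, -0.0064, 0.0538]
tool_rot: [0.0, 0.669, 0.743, -0.0]
force: [-0.8, -4.5, -3.6]
gripper_width: 0.0227
gripper_force: 59.1
```

```bash
python3 -c "
from h import *
tf()"
```

```text
t 9.85 gauge x -4.15 lat 0.36 (mm, want 0.6) z 53.77 force tool x,y,z [-4.37 -1.24  3.55] torque [ 0.142 -1.028 -0.033]
```

play_rows --pt "0 0 0 -0.0005 0 0 -1" --pt "0 0 0 -0.0005 0 0 -1" --pt "0 0 0 0 0 0 -1" --pt "0 0 0 0 0 0 -1" --pt "0 0 0 0 0 0 -1"

```text
time_s: 10.27
tool_pos: [0.5481, -0.0069, 0.0539]
tool_rot: [-0.0, 0.669, 0.743, 0.0]
force: [-0.5, -0.2, -2.0]
gripper_width: 0.0223
gripper_force: 59.1
```

```bash
python3 -c "
from h import *
tf()"
```

```text
t 10.27 gauge x -4.17 lat -0.23 (mm, want 0.6) z 53.85 force tool x,y,z [-0.12 -0.56  2.03] torque [-0.044 -0.007  0.051]
```

play_rows --pt "0 0 0 -0.0001 0.001 0 -1" --pt "0 0 0 0 0.001 0 -1" --pt "0 0 0 0 0.001 0 -1" --pt "0 0 0 0 0.001 0 -1" --pt "0 0 0 0 0 0 -1" --pt "0 0 0 0 0 0 -1"

```text
time_s: 10.77
tool_pos: [0.5521, -0.0068, 0.0538]
tool_rot: [-0.0, 0.669, 0.743, -0.0]
force: [-1.8, -0.1, -2.6]
gripper_width: 0.0223
gripper_force: 59.1
```

```bash
python3 -c "
from h import *
tf()"
```

```text
t 10.77 gauge x -0.17 lat -0.48 (mm, want 0.6) z 53.77 force tool x,y,z [ 0.09 -1.75  2.55] torque [ 0.032 -0.023  0.036]
```

play_rows --pt "0 0 0 0 0.001 0 -1" --pt "0 0 0 0 0.001 0 -1" --pt "0 0 0 0 0.001 0 -1" --pt "0 0 0 0 0.001 0 -1" --pt "0 0 0 0 0 0 -1" --pt "0 0 0 0 0 0 -1"

```text
time_s: 11.27
tool_pos: [0.556, -0.0064, 0.0537]
tool_rot: [-0.0, 0.669, 0.743, -0.0]
force: [-0.0, 0.1, -2.8]
gripper_width: 0.0227
gripper_force: 59.1
```

```bash
python3 -c "
from h import *
tf()"
```

```text
t 11.27 gauge x 3.78 lat -0.51 (mm, want 0.6) z 53.74 force tool x,y,z [ 0.08 -0.02  2.76] torque [-0.064 -0.031 -0.003]
```

play_rows --pt "0 0 0 0 0.001 0 -1" --pt "0 0 0 0 0.002 0 -1" --pt "0 0 0 0 0.002 0 -1" --pt "0 0 0 0 0.002 0 -1" --pt "0 0 0 0 0.002 0 -1" --pt "0 0 0 0 0.001 0 -1" --pt "0 0 0 0 0 0 -1" --pt "0 0 0 0 0 0 -1"

```text
time_s: 11.93
tool_pos: [0.5659, -0.0053, 0.0537]
tool_rot: [-0.0, 0.669, 0.743, -0.0]
force: [-0.0, -0.4, -2.5]
gripper_width: 0.0229
gripper_force: 59.1
```

```bash
python3 -c "
from h import *
tf()"
```

```text
t 11.93 gauge x 13.75 lat -0.51 (mm, want 0.6) z 53.70 force tool x,y,z [-0.44 -0.08  2.46] torque [ 0.029 -0.054 -0.045]
```

play_rows --pt "0 0 0 0 0.002 0 -1" --pt "0 0 0 0 0.003 0 -1" --pt "0 0 0 0 0.003 0 -1" --pt "0 0 0 0 0.003 0 -1" --pt "0 0 0 0 0.003 0 -1" --pt "0 0 0 0 0.002 0 -1" --pt "0 0 0 0 0.001 0 -1" --pt "0 0 0 0 0 0 -1"

```text
time_s: 12.6
tool_pos: [0.583, -0.0035, 0.0537]
tool_rot: [-0.0, 0.669, 0.743, -0.0]
force: [0.1, -0.5, -1.9]
gripper_width: 0.0224
gripper_force: 59.1
```

```bash
python3 -c "
from h import *
tf()"
```

```text
t 12.60 gauge x 30.95 lat -0.52 (mm, want 0.6) z 53.71 force tool x,y,z [-0.54  0.03  1.86] torque [ 0.017 -0.018 -0.052]
```

play_rows --pt "0 0 0 0 0.0005 0 -1" --pt "0 0 0 0 0.0005 0 -1" --pt "0 0 0 0 0.0005 0 -1" --pt "0 0 0 0 0.0005 0 -1" --pt "0 0 0 0 0.0005 0 -1" --pt "0 0 0 0 0.0005 0 -1" --pt "0 0 0 0 0 0 -1" --pt "0 0 0 0 0 0 -1"

```text
time_s: 13.27
tool_pos: [0.5858, -0.0032, 0.0538]
tool_rot: [-0.0, 0.669, 0.743, -0.0]
force: [-0.1, 0.2, -1.9]
gripper_width: 0.0228
gripper_force: 59.1
```

```bash
python3 -c "
from h import *
tf()"
```

```text
t 13.27 gauge x 33.78 lat -0.50 (mm, want 0.6) z 53.78 force tool x,y,z [ 0.22 -0.11  1.87] torque [-0.012  0.038  0.033]
```

play_rows --pt "0 0 0 0 0.0003 0 -1" --pt "0 0 0 0 0.0003 0 -1" --pt "0 0 0 0 0.0003 0 -1" --pt "0 0 0 0 0.0003 0 -1" --pt "0 0 0 0 0 0 -1" --pt "0 0 0 0 0 0 -1"

```text
time_s: 13.77
tool_pos: [0.587, -0.0031, 0.0538]
tool_rot: [0.0, 0.669, 0.743, -0.0]
force: [0.1, -0.1, -1.4]
gripper_width: 0.0225
gripper_force: 59.1
```

play_rows --pt "0 0 0 0 0.0003 0 -1" --pt "0 0 0 0 0.0002 0 -1" --pt "0 0 0 0 0.0002 0 -1" --pt "0 0 0 0 0.0002 0 -1" --pt "0 0 0 0 0 0 -1" --pt "0 0 0 0 0 0 -1"

```text
time_s: 14.27
tool_pos: [0.5879, -0.003, 0.0538]
tool_rot: [0.0, 0.669, 0.743, -0.0]
force: [0.0, -0.7, -2.1]
gripper_width: 0.0224
gripper_force: 59.1
```

play_rows --pt "0 0 0 0 0.0002 0 -1" --pt "0 0 0 0 0.0002 0 -1" --pt "0 0 0 0 0.0002 0 -1" --pt "0 0 0 0 0 0 -1" --pt "0 0 0 0 0 0 -1"

```text
time_s: 14.68
tool_pos: [0.5885, -0.003, 0.0538]
tool_rot: [-0.0, 0.669, 0.743, -0.0]
force: [-0.6, 0.2, -1.4]
gripper_width: 0.0231
gripper_force: 59.1
```

play_rows --pt "0 0 0 0 0.0002 0 -1" --pt "0 0 0 0 0.0002 0 -1" --pt "0 0 0 0 0.0001 0 -1" --pt "0 0 0 0 0 0 -1" --pt "0 0 0 0 0 0 -1"

```text
time_s: 15.1
tool_pos: [0.589, -0.0029, 0.0538]
tool_rot: [0.0, 0.669, 0.743, -0.0]
force: [0.4, -1.0, -2.1]
gripper_width: 0.0225
gripper_force: 59.1
```

play_rows --pt "0 0 0 0 0.0002 0 -1" --pt "0 0 0 0 0.0002 0 -1" --pt "0 0 0 0 0.0001 0 -1" --pt "0 0 0 0 0 0 -1" --pt "0 0 0 0 0 0 -1"

```text
time_s: 15.52
tool_pos: [0.5895, -0.0028, 0.0538]
tool_rot: [0.0, 0.669, 0.743, -0.0]
force: [-0.1, 0.1, -1.4]
gripper_width: 0.0227
gripper_force: 59.1
```

play_rows --pt "0 0 0 0 0.0002 0 -1" --pt "0 0 0 0 0.0002 0 -1" --pt "0 0 0 0 0.0001 0 -1" --pt "0 0 0 0 0 0 -1" --pt "0 0 0 0 0 0 -1"

```text
time_s: 15.93
tool_pos: [0.5899, -0.0028, 0.0537]
tool_rot: [-0.0, 0.669, 0.743, -0.0]
force: [-1.8, 0.8, -2.2]
gripper_width: 0.0228
gripper_force: 59.1
```

play_rows --pt "0 0 0 0 0.0001 0 -1" --pt "0 0 0 0 0 0 -1" --pt "0 0 0 0 0 0 -1"

```text
time_s: 16.18
tool_pos: [0.59, -0.0028, 0.0537]
tool_rot: [-0.0, 0.669, 0.743, -0.0]
force: [-2.5, -0.6, -2.3]
gripper_width: 0.0225
gripper_force: 59.1
```

```bash
python3 -c "
from h import *
tf()"
```

```text
t 16.18 gauge x 37.99 lat -0.52 (mm, want 0.6) z 53.73 force tool x,y,z [-0.35 -2.55  2.26] torque [0.394 0.095 0.044]
```

play_rows --pt "0 0 0 0 0.0001 0 -1" --pt "0 0 0 0 0 0 -1" --pt "0 0 0 0 0 0 -1"

```text
time_s: 16.43
tool_pos: [0.5901, -0.0028, 0.0537]
tool_rot: [-0.0, 0.669, 0.743, -0.0]
force: [-2.2, -0.5, -2.4]
gripper_width: 0.0227
gripper_force: 59.0
```

```bash
python3 -c "
from h import *
tf()"
```

```text
t 16.43 gauge x 38.07 lat -0.50 (mm, want 0.6) z 53.73 force tool x,y,z [-0.24 -2.22  2.37] torque [0.575 0.177 0.054]
```

play_rows --pt "0 0 0 0 0.0001 0 -1" --pt "0 0 0 0 0.0001 0 -1" --pt "0 0 0 0 0 0 -1"

```text
time_s: 16.68
tool_pos: [0.5903, -0.0027, 0.0537]
tool_rot: [-0.0, 0.669, 0.743, -0.0]
force: [-3.8, 1.1, -1.8]
gripper_width: 0.0229
gripper_force: 59.0
```

```bash
python3 -c "
from h import *
tf()"
```

```text
t 16.68 gauge x 38.26 lat -0.48 (mm, want 0.6) z 53.74 force tool x,y,z [ 1.51 -3.65  1.83] torque [ 0.772  0.217 -0.041]
```

play_rows --pt "0 0 0 0 0.0001 0 -1" --pt "0 0 0 0 0 0 -1" --pt "0 0 0 0 0 0 -1"

```text
time_s: 16.93
tool_pos: [0.5904, -0.0027, 0.0537]
tool_rot: [-0.0, 0.669, 0.743, -0.0]
force: [-5.2, 1.4, -1.8]
gripper_width: 0.0228
gripper_force: 59.0
```

```bash
python3 -c "
from h import *
tf()"
```

```text
t 16.93 gauge x 38.37 lat -0.50 (mm, want 0.6) z 53.73 force tool x,y,z [ 1.98 -5.02  1.82] torque [0.89  0.305 0.031]
```

play_rows --pt "0 0 0 0 0 0 -1" --pt "0 0 0 0 0 0 -1" --pt "0 0 0 0 0 0 -1" --pt "0 0 0 0 0 0 -1" --pt "0 0 0 0 0 0 -1" --pt "0 0 0 0 0 0 -1" --pt "0 0 0 0 0 0 -1"

```text
time_s: 17.52
tool_pos: [0.5904, -0.0028, 0.0538]
tool_rot: [-0.0, 0.669, 0.743, -0.0]
force: [-4.5, 1.5, -3.1]
gripper_width: 0.0227
gripper_force: 59.0
```

play_rows --pt "0 0 0 0 0 0 -1" --pt "0 0 0 0 0 0 -1" --pt "0 0 0 0 0 0 -1" --pt "0 0 0 0 0 0 -1" --pt "0 0 0 0 0 0 -1" --pt "0 0 0 0 0 0 -1" --pt "0 0 0 0 0 0 -1"

```text
time_s: 18.1
tool_pos: [0.5904, -0.0027, 0.0537]
tool_rot: [-0.0, 0.669, 0.743, -0.0]
force: [-4.7, 1.8, -2.6]
gripper_width: 0.0228
gripper_force: 59.0
```

```bash
python3 -c "
from h import *
tf()
im=imaging.capture('wrist'); np.save('pics/w6.npy',im);cv2.imwrite('pics/w6.png',im[:,:,::-1])"
```

```text
t 18.10 gauge x 38.38 lat -0.49 (mm, want 0.6) z 53.73 force tool x,y,z [ 2.26 -4.54  2.63] torque [0.983 0.268 0.025]
```

View pics/w6.png

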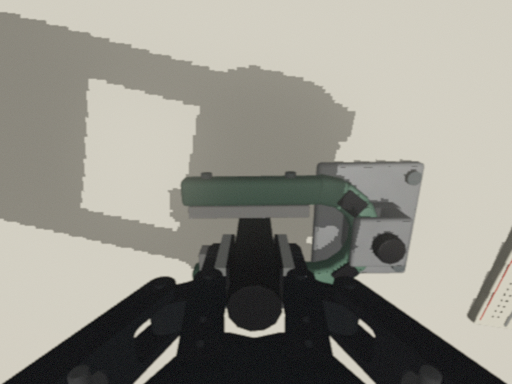

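The rod bears on the no-go anvil inside the gauge (rod at (255,270) in the picture), with about 5 N held for over a second. Next I'll back off, lift clear and go over to the grey block.

play_rows --pt "0 0 0 0 -0.0005 0 -1" --pt "0 0 0 0 -0.001 0 -1" --pt "0 0 0 -0.0005 -0.002 0 -1" --pt "0 0 0 -0.0005 -0.003 0 -1" --pt "0 0 0 0 -0.001 0 -1" --pt "0 0 0 0 0 0 -1" --pt "0 0 0 0 0 0 -1"

```text
time_s: 18.73
tool_pos: [0.5832, -0.0046, 0.0539]
tool_rot: [0.0, 0.669, 0.743, 0.0]
force: [-0.1, -0.1, -1.3]
gripper_width: 0.0229
gripper_force: 59.1
```

```bash
python3 -c "
from h import *
tf()"
```

```text
t 18.73 gauge x 31.04 lat -1.61 (mm, want 0.6) z 53.94 force tool x,y,z [-0.09 -0.11  1.34] torque [-0.003  0.057  0.01 ]
```

play_rows --pt "0 0 0 0 0 -0.003 -1" --pt "0 0 0 0 0 -0.008 -1" --pt "0 0 0 0 0 -0.014 -1" --pt "0 0 0 0 0 -0.018 -1" --pt "0 0 0 0 0 -0.018 -1" --pt "0 0 0 0 0 -0.012 -1" --pt "0 0 0 0 0 -0.006 -1" --pt "0 0 0 0 0 0 -1"

```text
time_s: 19.4
tool_pos: [0.5837, -0.0046, 0.1343]
tool_rot: [0.001, 0.669, 0.743, 0.001]
force: [-0.1, 0.4, -1.9]
gripper_width: 0.0227
gripper_force: 59.1
```

```bash
python3 -c "
from h import *
tf(); todo([.48,-.285,.134],down(np.radians(-2)))"
```

```text
t 19.40 gauge x 31.55 lat -1.64 (mm, want 0.6) z 134.28 force tool x,y,z [ 0.38 -0.09  1.88] torque [-0.004 -0.024  0.025]
t 19.4 rotvec [0.0021 0.0005 0.1394] shift before turn [-2.681e-01 -1.324e-01  2.000e-04] after turn [-0.2839 -0.0939  0.0003]
```

play_rows --pt "0 0 0.035 0 0 0 -1" --pt "0 0 0.035 0 0 0 -1" --pt "0 0 0.035 0 0 0 -1" --pt "0 0 0.035 0 0 0 -1" --pt "0 0 0 -0.012 -0.004 0 -1" --pt "0 0 0 -0.024 -0.008 0 -1" --pt "0 0 0 -0.036 -0.012 0 -1" --pt "0 0 0 -0.036 -0.012 0 -1"

```text
time_s: 20.07
tool_pos: [0.5423, -0.1121, 0.1319]
tool_rot: [-0.001, 0.719, 0.695, -0.0]
force: [0.7, 0.1, -1.5]
gripper_width: 0.0227
gripper_force: 59.1
```

play_rows --pt "0 0 0 -0.036 -0.012 0 -1" --pt "0 0 0 -0.036 -0.012 0 -1" --pt "0 0 0 -0.036 -0.012 0 -1" --pt "0 0 0 -0.034 -0.012 0 -1" --pt "0 0 0 -0.022 -0.007 0 -1" --pt "0 0 0 -0.01 -0.003 0 -1" --pt "0 0 0 -0.002 0 0 -1" --pt "0 0 0 0 0 0 -1"

```text
time_s: 20.73
tool_pos: [0.4788, -0.2851, 0.1322]
tool_rot: [-0.0, 0.72, 0.694, -0.0]
force: [0.7, 0.4, -2.2]
gripper_width: 0.0226
gripper_force: 59.1
```

play_rows --pt "0 0 0 0 0 0 -1" --pt "0 0 0 0 0 0 -1" --pt "0 0 0 0 0 0 -1" --pt "0 0 0 0 0 0 -1" --pt "0 0 0 0 0 0 -1"

```text
time_s: 21.15
tool_pos: [0.4794, -0.2845, 0.1329]
tool_rot: [0.0, 0.719, 0.695, -0.0]
force: [0.0, -0.0, -2.6]
gripper_width: 0.0229
gripper_force: 59.1
```

```bash
python3 - <<'E'
from h import *
P,R,s=pose();print(P,s["force"],s["qvel"]);p=imaging.camera_params("wrist"); im=imaging.capture("wrist"); np.save("pics/w7.npy",im); cv2.imwrite("pics/w7.png",cv2.resize(im[:,:,::-1],(800,600),interpolation=2))
T=lambda x,y,z: proj(p,R.apply([x,y,z])+P).round(2)
print("foot ring dx=-2",T(.010,0,.0507),T(-.002,.012,.0507), T(-.002,-.012,.0507))
g=im.astype(int).sum(2)//3
print(g[196:214,255].tolist()); print(g[218,230:280].tolist()); print(g[232,230:280].tolist())
E
```

```text
[ 0.47938693 -0.2844925   0.1328566 ] [ 0.00930484 -0.04357674 -2.62122018] [-5.74041898e-03  9.30387242e-04 -2.18849092e-03 -1.36473013e-04
  1.99491309e-03  4.77790734e-05]
foot ring dx=-2 [254.89 202.79] [270.55 217.54] [239.2  217.54]
[120, 120, 118, 120, 120, 120, 113, 71, 43, 45, 43, 44, 43, 44, 43, 41, 46, 41]
[119, 118, 120, 121, 120, 120, 118, 116, 99, 67, 44, 42, 39, 45, 42, 38, 41, 43, 42, 38, 39, 42, 39, 43, 41, 40, 40, 39, 41, 43, 38, 42, 41, 41, 40, 41, 41, 40, 37, 81, 145, 181, 187, 185, 184, 185, 185, 184, 184, 185]
[121, 119, 120, 120, 120, 117, 100, 60, 39, 34, 35, 37, 34, 38, 39, 37, 36, 35, 37, 36, 29, 30, 34, 39, 34, 32, 33, 36, 38, 33, 35, 32, 33, 36, 37, 32, 38, 36, 39, 35, 37, 81, 146, 180, 186, 186, 186, 186, 187, 186]
```

View pics/w7.png

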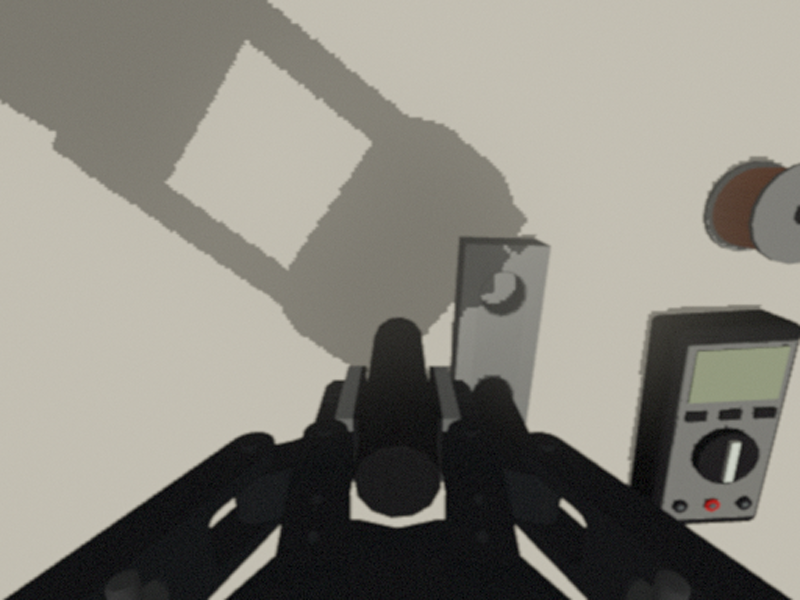

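The held rod sits as before, foot rim at (398,318). The grey block's free hole is at about (502,293), with the old rod at (492,390). I'll fit the hole numerically.

```bash
python3 - <<'E'
import numpy as np
g=np.load("pics/w7.npy").astype(int).sum(2)//3
print("     "+" ".join("%3d"%u for u in range(288,354)))
for v in range(150,212): print(v,":"," ".join("%3d"%x for x in g[v,288:354]))
E
```

```text
288 289 290 291 292 293 294 295 296 297 298 299 300 301 302 303 304 305 306 307 308 309 310 311 312 313 314 315 316 317 318 319 320 321 322 323 324 325 326 327 328 329 330 331 332 333 334 335 336 337 338 339 340 341 342 343 344 345 346 347 348 349 350 351 352 353
150 : 119 120 119 120 119 118 116 114 116 114 113 114 117 118 118 115 119 118 119 120 119 119 119 121 122 122 122 121 120 121 124 124 122 122 122 123 123 123 123 126 122 124 129 154 171 165 147 142 141 142 142 143 143 144 153 170 184 186 187 187 186 187 187 187 187 186
151 : 120 118 119 119 119 110  98  93  92  93  94  96  93  93 100 102 104 104 105 103 103 106 107 105 107 114 114 114 114 113 115 112 115 116 115 117 117 118 119 120 118 119 118 129 135 131 122 117 118 118 119 120 120 126 151 176 186 187 187 187 187 186 186 187 187 187
152 : 120 121 121 121 118 105  80  69  71  71  70  71  70  68  71  75  75  76  76  77  76  76  77  76  78  82  84  84  84  84  84  83  84  85  86  92  91  88  93  91  89  90  93  93  95  99 100  98 101 102 102 102 104 113 138 164 179 184 187 186 186 187 186 186 186 186
153 : 118 120 119 122 118 
[... 15203 characters left out ...]
 135 135 131 134 134 133 133 134 132 132 133 133 133 133 133 134 131 133 133 134 132 134 135 135 132 133 134 133 133 134 141 164 183 186 186 187 188 187 185 186
210 : 163 118  70  54  64  95 124 137 140 138 138 138 137 137 138 138 135 133 134 135 134 134 134 133 132 133 133 133 133 135 134 134 133 132 132 133 134 132 132 134 132 132 130 133 130 131 132 133 135 133 136 135 133 134 134 132 143 166 184 187 188 187 187 186 186 186
211 : 165 117  68  57  64  94 127 139 136 140 135 137 136 136 139 137 135 134 134 135 133 133 133 133 134 133 132 131 132 134 133 133 134 131 133 132 131 133 132 131 133 133 132 133 130 131 134 133 134 135 134 133 133 134 133 135 145 169 183 187 187 187 186 187 186 187
```

```bash
python3 - <<'E'
from h import *
from scipy.optimize import least_squares
p=imaging.camera_params("wrist");P,R,s=pose()
def T(u,v,z): return (R.inv().apply(ray(p,(u,v),z)-P)*1e3)[:2]
pts=[(335.7,186),(334.9,181),(333,178),(335.8,190),(335,192),(333.8,194),(332.3,196),(330.6,198),(326.6,200),(320,201.9),(316.8,201),(313.2,200),(312.1,199),(311.2,198),(310,197),(309.4,196)]
X=np.array([T(*q,.028) for q in pts])
for free in (0,1):
    r=least_squares(lambda a:np.hypot(*(X-a[:2]).T)-(a[2] if free else 13.5),[0,60,13.5]); print(r.x.round(2),np.abs(r.fun).max().round(2))
h=r.x
print("block left edge",T(296.5,175,.028),T(292.5+3.2,199,.028),T(293.5,205,.028)," right",T(350.2,175,.028),T(345.5,205,.028)," end",T(310,156,.028),T(338,156.6,.028))
print("rod",T(254.6,202.75,.1329-.0507)-[12,0])
E
```

```text
[ 5.17 63.26 13.5 ] 0.49
[ 5.46 63.1  13.76] 0.35
block left edge [17.96443072 38.8841249 ] [-5.68702697 39.25751392] [-11.8150568   37.42309225]  right [17.96093519 88.91398959] [-11.81836416  87.63312887]  end [35.76531721 50.32952641] [35.21317044 75.90062186]
rod [-1.9626022  -0.23760346]
```

play_rows --pt "0 0 0 0.0007 0.0044 0 -1" --pt "0 0 0 0.001 0.01 0 -1" --pt "0 0 0 0.002 0.015 0 -1" --pt "0 0 0 0.002 0.015 0 -1" --pt "0 0 0 0.001 0.012 0.005 -1" --pt "0 0 0 0 0.005 0.01 -1" --pt "0 0 0 0 0.002 0.012 -1" --pt "0 0 0 0 0 0.012 -1"

```text
time_s: 21.87
tool_pos: [0.5426, -0.2803, 0.0919]
tool_rot: [-0.001, 0.719, 0.695, -0.0]
force: [-0.4, -0.4, -1.7]
gripper_width: 0.0224
gripper_force: 59.1
```

play_rows --pt "0 0 0 0 0 0.006 -1" --pt "0 0 0 0 0 0.002 -1" --pt "0 0 0 0 0 0 -1" --pt "0 0 0 0 0 0 -1" --pt "0 0 0 0 0 0 -1" --pt "0 0 0 0 0 0 -1"

```text
time_s: 22.37
tool_pos: [0.5429, -0.2808, 0.0865]
tool_rot: [0.001, 0.72, 0.694, 0.0]
force: [0.2, -0.3, -2.1]
gripper_width: 0.0225
gripper_force: 59.1
```

```bash
python3 - <<'E'
from h import *
P,R,s=pose()
Q=np.array([0.47938693,-0.2844925,0.1328566]); print(P,s["force"],"moved",(R.inv().apply(P-Q)*1e3).round(2)); p=imaging.camera_params("wrist"); im=imaging.capture("wrist"); np.save("pics/w8.npy",im)
T=lambda x,y,z: proj(p,R.apply([x,y,z])+P).round(1)
print("rim far pred",T(.0135-.0015,0,P[2]-.028),T(.0135,0,P[2]-.028),"foot far",T(.010,0,.0507))
g=im.astype(int).sum(2)//3
print("     "+" ".join("%3d"%u for u in range(230,282,2)))
for v in range(184,224): print(v,":"," ".join("%3d"%x for x in g[v,230:282:2]))
E
```

```text
[ 0.54286091 -0.28079145  0.08649765] [ 0.20713076 -0.28641669 -2.10943092] moved [ 5.99 63.26 46.41]
rim far pred [254.9 197. ] [254.9 195.1] foot far [254.9 202.8]
     230 232 234 236 238 240 242 244 246 248 250 252 254 256 258 260 262 264 266 268 270 272 274 276 278 280
184 :  84  84  83  83  83  83  83  81  84  80  84  81  82  81  80  83  84  83  80  82  83  80  83  86  82  84
185 :  82  82  83  82  84  81  81  81  83  81  82  81  82  81  82  82  80  83  82  82  82  82  81  83  83  83
186 :  83  84  85  81  81  82  83  81  86  82  78  81  82  81  81  81  81  82  81  81  82  81  80  82  85  84
187 :  82  82  84  84  82  83  79  81  81  82  81  81  81  82  81  83  81  80  81  83  79  82  82  84  86  84
188 :  84  83  82  84  82  83  81  81  81  80  82  79  82  80  81  80  81  83  81  83  80  83  83  81  84  87
189 :  82  85  84  83  81  81  81  80  79  83  80  79  81  83  82  81  79  82  83  83  81  82  81  83  83  84
190 :  82  82  83  82  80  82  82  83  80  81  81  81  82  82  82  82  81  81  80  82  80  81  84  83  83  85
191 :  83  81  83  82  81  82  82  83  79  78  80  80  
[... 2874 characters left out ...]
  35  37  37  35  54  74  84  80  82  84
218 :  79  81  80  80  67  35  37  36  35  34  34  31  35  37  37  35  35  40  39  39  56  78  82  84  81  82
219 :  80  79  82  80  66  31  35  32  36  35  34  36  34  37  36  34  35  39  36  38  57  79  83  82  81  83
220 :  80  79  76  79  64  33  34  33  37  35  36  33  34  32  35  33  32  34  31  38  57  78  83  83  83  83
221 :  81  80  80  76  65  34  36  38  33  36  32  34  33  35  35  37  34  35  34  40  50  81  83  82  83  83
222 :  82  80  79  78  59  33  35  32  36  29  30  36  31  35  32  33  37  35  35  35  52  79  82  83  81  85
223 :  79  81  80  79  53  33  33  31  34  36  33  30  29  32  34  38  36  38  35  38  46  76  81  82  82  80
```

play_rows --pt "0 0 0 0.0006 0 0.001 -1" --pt "0 0 0 0.0006 0 0.002 -1" --pt "0 0 0 0 0 0.002 -1" --pt "0 0 0 0 0 0.002 -1" --pt "0 0 0 0 0 0.002 -1" --pt "0 0 0 0 0 0.001 -1" --pt "0 0 0 0 0 0 -1" --pt "0 0 0 0 0 0 -1"

```text
time_s: 23.08
tool_pos: [0.5428, -0.2794, 0.0757]
tool_rot: [-0.0, 0.72, 0.694, -0.0]
force: [0.2, -0.2, -2.4]
gripper_width: 0.0226
gripper_force: 59.1
```

```bash
cat >> h.py <<'E'
def ph():
    P,R,s=pose(); Q=np.array([0.47938693,-0.2844925,0.1328566]); print("t %.2f"%s["time_s"],"moved",(R.inv().apply(P-Q)*1e3).round(2),"foot z %.1f"%(P[2]*1e3-50.7),"F tool",R.inv().apply(s["force"]).round(2),"T",R.inv().apply(s["torque"]).round(3))
E
python3 -c "
from h import *
ph()"
```

```text
t 23.08 moved [ 7.36 63.16 57.1 ] foot z 25.0 F tool [-0.18  0.25  2.43] T [-0.049  0.02   0.024]
```

play_rows --pt "0 0 0 0 0 0.001 -1" --pt "0 0 0 0 0 0.0015 -1" --pt "0 0 0 0 0 0.0015 -1" --pt "0 0 0 0 0 0.0015 -1" --pt "0 0 0 0 0 0.0015 -1" --pt "0 0 0 0 0 0.001 -1" --pt "0 0 0 0 0 0 -1" --pt "0 0 0 0 0 0 -1"

```text
time_s: 23.75
tool_pos: [0.5427, -0.2794, 0.0678]
tool_rot: [-0.0, 0.72, 0.694, -0.0]
force: [-0.3, -0.0, -1.4]
gripper_width: 0.023
gripper_force: 59.1
```

```bash
python3 -c "
from h import *
ph()"
```

```text
t 23.75 moved [ 7.38 63.15 65.09] foot z 17.1 F tool [-0.03 -0.34  1.36] T [-0.039 -0.043 -0.012]
```

play_rows --pt "0 0 0 0 0 0.001 -1" --pt "0 0 0 0 0 0.0015 -1" --pt "0 0 0 0 0 0.0015 -1" --pt "0 0 0 0 0 0.0015 -1" --pt "0 0 0 0 0 0.0015 -1" --pt "0 0 0 0 0 0.001 -1" --pt "0 0 0 0 0 0 -1" --pt "0 0 0 0 0 0 -1"

```text
time_s: 24.42
tool_pos: [0.5428, -0.2794, 0.0598]
tool_rot: [-0.0, 0.72, 0.694, -0.0]
force: [0.0, -0.8, -2.6]
gripper_width: 0.0228
gripper_force: 59.1
```

```bash
python3 -c "
from h import *
ph()"
```

```text
t 24.42 moved [ 7.37 63.16 73.05] foot z 9.1 F tool [-0.77  0.05  2.64] T [ 0.012  0.014 -0.031]
```

play_rows --pt "0 0 0 0 0 0.0006 -1" --pt "0 0 0 0 0 0.0006 -1" --pt "0 0 0 0 0 0.0006 -1" --pt "0 0 0 0 0 0.0004 -1" --pt "0 0 0 0 0 0.0003 -1" --pt "0 0 0 0 0 0 -1" --pt "0 0 0 0 0 0 -1"

```text
time_s: 25.0
tool_pos: [0.5428, -0.2794, 0.0573]
tool_rot: [0.0, 0.72, 0.694, -0.0]
force: [0.2, -0.0, -1.3]
gripper_width: 0.0226
gripper_force: 59.1
```

```bash
python3 -c "
from h import *
ph()"
```

```text
t 25.00 moved [ 7.36 63.17 75.52] foot z 6.6 F tool [0.   0.19 1.34] T [0.023 0.001 0.025]
```

play_rows --pt "0 0 0 0 0 0.0002 -1" --pt "0 0 0 0 0 0.0002 -1" --pt "0 0 0 0 0 0.0002 -1" --pt "0 0 0 0 0 0 -1" --pt "0 0 0 0 0 0 -1"

```text
time_s: 25.42
tool_pos: [0.5428, -0.2794, 0.0567]
tool_rot: [0.0, 0.72, 0.694, -0.0]
force: [0.1, 0.7, -2.3]
gripper_width: 0.0225
gripper_force: 59.2
```

play_rows --pt "0 0 0 0 0 0.0002 -1" --pt "0 0 0 0 0 0.0002 -1" --pt "0 0 0 0 0 0 -1" --pt "0 0 0 0 0 0 -1"

```text
time_s: 25.75
tool_pos: [0.5428, -0.2795, 0.0566]
tool_rot: [0.0, 0.72, 0.694, -0.0]
force: [-1.3, 0.7, 6.8]
gripper_width: 0.0227
gripper_force: 59.8
```

play_rows --pt "0 0 0 0 0 -0.0001 -1" --pt "0 0 0 0 0 0 -0.3" --pt "0 0 0 0 0 0 -0.2" --pt "0 0 0 0 0 0 0" --pt "0 0 0 0 0 0 0.3" --pt "0 0 0 0 0 0 0.6" --pt "0 0 0 0 0 0 1" --pt "0 0 0 0 0 0 1"

```text
time_s: 26.42
tool_pos: [0.5428, -0.2794, 0.0564]
tool_rot: [0.0, 0.72, 0.694, -0.0]
force: [0.4, 0.1, 0.2]
gripper_width: 0.0852
gripper_force: 0.0
```

play_rows --pt "0 0 0 0 0 0 1" --pt "0 0 0 0 0 0 1" --pt "0 0 0 0 0 0 1"

```text
time_s: 26.67
tool_pos: [0.5428, -0.2794, 0.0564]
tool_rot: [0.0, 0.72, 0.694, -0.0]
force: [0.6, -0.7, 0.2]
gripper_width: 0.0858
gripper_force: 0.0
```

Released. I'll raise the arm straight up, then check.

play_rows --pt "0 0 0 0 0 -0.004 1" --pt "0 0 0 0 0 -0.01 1" --pt "0 0 0 0 0 -0.018 1" --pt "0 0 0 0 0 -0.025 1" --pt "0 0 0 0 0 -0.03 1" --pt "0 0 0 0 0 -0.03 1" --pt "0 0 0 0 0 -0.02 1" --pt "0 0 0 0 0 -0.01 1"

```text
time_s: 27.33
tool_pos: [0.5434, -0.2797, 0.2076]
tool_rot: [0.002, 0.72, 0.694, 0.0]
force: [1.0, 0.6, 0.0]
gripper_width: 0.0856
gripper_force: 0.0
```

play_rows --pt "0 0 0 0 -0.03 0 1" --pt "0 0 0 0 -0.03 0 1" --pt "0 0 0 0 -0.03 0 1" --pt "0 0 0 0 -0.02 0 1" --pt "0 0 0 0 0 0 1" --pt "0 0 0 0 0 0 1" --pt "0 0 0 0 0 0 1"

```text
time_s: 27.92
tool_pos: [0.4332, -0.2755, 0.2035]
tool_rot: [0.0, 0.72, 0.694, 0.0]
force: [0.1, 0.4, -0.1]
gripper_width: 0.0855
gripper_force: 0.0
```

```bash
python3 - <<'E'
from h import *
p=imaging.camera_params("wrist"); a=imaging.capture("wrist"); b=imaging.capture("side")
c=np.hstack([cv2.resize(a[60:330,200:500],(420,378)),cv2.resize(b[80:215,200:320],(336,378),interpolation=2)])
cv2.imwrite("pics/end.png",c[:,:,::-1])
E
```

```text
(no output)
```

View pics/end.png

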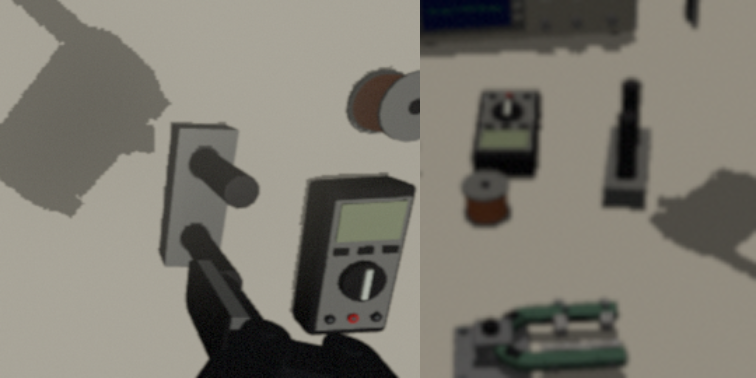

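The last picture shows the rod standing upright in the free hole: (205,160) in the wrist half, parallel to the old rod, and level in front of it in the side half. The gauge, reel and meter haven't moved, and the arm touches nothing.

```bash
python3 -c "
from rig import hand_in
print(hand_in())"
```

```text
the job is handed in; nothing more can be done
None
```

The long rod passed through the go gap and stopped on the no-go anvil at about 5 N for just over a second, then was set down home and upright in the grey block's free hole; handed in at about 28 s. While entering the gap it touched the fixed anvil at about 4.5 N, after which I re-centred it.

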